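# Find the free flap of the parrot's foraging box and push it open

## Robot

A 7-joint arm with a two-finger parallel gripper is mounted at the origin on the work surface. World frame = base frame: x ahead of the robot, y to its left, z up, the work surface at z = 0. Lengths are in mm, angles in rad, forces in N, time in s.
With the tool pointing down it reaches from about 400 to 875 mm from the base axis. Payload 4.4 kg.
Tool frame: the origin (TCP) lies on the centre line of the jaws, within the pads' length; the fingertips stand 25 mm ahead of it and the grasp point (between the pads) lies 6 mm ahead of it (ctrl.finger_overhang is the distance from the TCP to the fingertips, in mm); z points along the fingers, y is the line along which they close (so a half turn about z gives the same grasp; the last joint's range is limited). The gripper opens to 85 mm and grips with 20 to 120 N. Pads are 22 mm wide; open, the fingers measure 114 mm over their backs; the gripper's body (76 mm by 85 mm) begins 54 mm behind the grasp point. The pads swing forward as they close: fully open they stand 13 mm farther back than shut.
Start: joints at [1.156, 0.628, 0.038, 1.517, -0.027, 0.996, -0.02], TCP at [222.178, -610.864, 256.313] pointing down, gripper open.
Joint ranges: [-3.06, 3.06], [-0.37, 2.12], [-1.25, 1.32], [0.18, 2.47], [-1.1, 4.24], [0.23, 1.98], [-2.94, 2.94]. Speed limits (rad/s): [2.57, 2.57, 3.14, 3.14, 3.14, 3.14, 3.14].

## Interface

Orientations are given as [roll, pitch, yaw] about the fixed x, y, z axes, in that order (R = Rz(yaw) Ry(pitch) Rx(roll)).
In Python, from cell import ctrl gives the robot as it stands. The module is installed in compiled form; this text tells all that it offers.
- The arm moves only by the tool play_rows, never from a script. Its argument "targets" is a list of rows, each a list of 5 numbers: the closure, from 0 (fully open) to 1 (shut), then the shift along the tool's x, y, z in cm, then the turn about the tool's z in degrees. In form: [[gripper, dx, dy, dz, spin], ...]. A call has 1 to 10 rows; each row is the pose to reach, as a shift and turn from the pose commanded when the call began, along the tool's axes at that moment; what a row does not reach only later rows make up. A row lasts 1/10 s, in which the tool goes at most 50 mm and 8.59 degrees, less where a joint would pass 70% of its speed; a pose out of reach is approached as far as the arm can. A call with a gripper value outside its range is refused whole. The fingers move at their own pace and stop on an object; the grip force is fixed at half the most. Time passes only in rows, so rows that repeat a pose let the fingers close. It gives the time, the measured TCP pose, the force, the opening and the grip force at its end, in the units of the state.
- ctrl.read_state(): the state, without advancing time (a new reading comes with each control period).
- ctrl.get_image(name): name is "scene" or "top" or "wrist"; returns (picture, depth): 400x640x3 uint8, red, green, blue; 400x640 float32, mm along the optical axis (not along the pixel's ray), 0 where there is no reading.
- ctrl.calibration(name): a dict with "vfov" (degrees; the focal length in pixels is half the picture's height over the tangent of half this angle, whatever the lens; pixels are square), "cx", "cy" (the principal point, pixels), "k1" (the pictures are not rectified: a ray, as slopes to the right and down, at radius r is drawn at 1 + k1 r^2 times it, then the intrinsics apply), "extrinsics" (4x4, takes a point from camera to world coordinates); the wrist camera has in their place "mount" (4x4, takes a point from camera to tool coordinates, whose origin is the TCP and whose axes are the flange's). Camera axes: x right, y down, z forward; pixel columns grow to the right and rows downward; lengths in mm; the calibration is good to about 2 mm. A picture is of the moment at which its call begins: read the wrist's pose just before it. calibration takes no time and is no camera call.
- ctrl.finish_job(): hands the job in; it is judged then, once.
Trained networks look in the newest picture that a camera, given by its name, has taken for a name from the list of things; names that differ only in an ending like _2 or _b are one class to them, and where a whole thing is asked for, a point or a joint stands for the part that bears it (a point fixed in the world has none). Each returns a list of dicts, best first, with "confidence" (0 to 1); they miss things now and then, are a little off and sometimes report something else, mostly with a low value. They report only what shows in the picture. A call takes as long as a camera call.
- ctrl.search_frame(camera, name): "bbox" ([left, top, right, bottom] in pixels, round what is visible of it).
- ctrl.trace(camera, name): "pixels" (400x640 bool, what is visible of it) and "bbox" ([left, top, right, bottom] in pixels, round what is visible of it).
The state is a dict: "clock": time; "qpos": joint angles; "qd": joint speeds; "tau": joint torques, N m; "eef_pos": TCP position; "tool_rot": TCP orientation; "force": force on the tool from outside, world axes, zero at the start; "torque": the same for the moment, N m; "width": finger opening in mm; "gripper_force": force on a finger pad.
Only numpy, scipy, OpenCV 4.12 (cv2) and the standard library are available. Lean on these libraries where they do the work, as an engineer would, in place of code of your own. Each camera call takes 0.05 s, during which the arm holds its last target. There are 200 camera calls.

## Task

Before the parrot gets its foraging box, press the four white flaps gently with your fingertips, one at a time on the black dot, to find the one that rocks; the other three are blocked from below and must not be forced. Push the one that rocks down until it is all the way open, then leave it open and take your hand away. Do not pick anything up, and leave the bead ring, cedar blocks, bell, treat box, feed bowl and seed jar where they are.

Things in the scene. Friction and masses are not known exactly. Their poses are not given: they have to be found in the camera images.
- box: plywood foraging box, fixed, 122 (x) x 484 (y) x 75 mm; origin at the centre of its underside, x away from the robot, z up. On top, flush with the rim, a row of four identical white flaps a, b, c, d at y = +126, +42, -42, -126 mm, then a solid deck at each end. Hidden plugs block three flaps from below; which flap is free differs each time
- flap_a (a joint): hinge of flap a (axle along box y), rad: 0 shut, 0.75 fully open at its stop: robot-side edge 43 mm down, far edge 26 mm up. If free it turns under about 3 N at its dot (6 N nearer the axle) and friction keeps it where it is left; if blocked it stops softly after 1 to 4 mm; 10 N is plenty to tell
- dot_a (a point): centre of the black dot (18 mm wide) on top of flap a: the place to press; it moves with the flap. The white flap is 101 (x) x 73 (y) x 6 mm; its axle lies 42 mm from the dot towards +x of the box, 3 mm below the top; 63 mm of the flap lies on the robot's side of the axle, 38 mm beyond
- flap_b (a joint): hinge of flap b (axle along box y), rad: 0 shut, 0.75 fully open at its stop: robot-side edge 43 mm down, far edge 26 mm up. If free it turns under about 3 N at its dot (6 N nearer the axle) and friction keeps it where it is left; if blocked it stops softly after 1 to 4 mm; 10 N is plenty to tell
- dot_b (a point): centre of the black dot (18 mm wide) on top of flap b: the place to press; it moves with the flap. The white flap is 101 (x) x 73 (y) x 6 mm; its axle lies 42 mm from the dot towards +x of the box, 3 mm below the top; 63 mm of the flap lies on the robot's side of the axle, 38 mm beyond
- flap_c (a joint): hinge of flap c (axle along box y), rad: 0 shut, 0.75 fully open at its stop: robot-side edge 43 mm down, far edge 26 mm up. If free it turns under about 3 N at its dot (6 N nearer the axle) and friction keeps it where it is left; if blocked it stops softly after 1 to 4 mm; 10 N is plenty to tell
- dot_c (a point): centre of the black dot (18 mm wide) on top of flap c: the place to press; it moves with the flap. The white flap is 101 (x) x 73 (y) x 6 mm; its axle lies 42 mm from the dot towards +x of the box, 3 mm below the top; 63 mm of the flap lies on the robot's side of the axle, 38 mm beyond
- flap_d (a joint): hinge of flap d (axle along box y), rad: 0 shut, 0.75 fully open at its stop: robot-side edge 43 mm down, far edge 26 mm up. If free it turns under about 3 N at its dot (6 N nearer the axle) and friction keeps it where it is left; if blocked it stops softly after 1 to 4 mm; 10 N is plenty to tell
- dot_d (a point): centre of the black dot (18 mm wide) on top of flap d: the place to press; it moves with the flap. The white flap is 101 (x) x 73 (y) x 6 mm; its axle lies 42 mm from the dot towards +x of the box, 3 mm below the top; 63 mm of the flap lies on the robot's side of the axle, 38 mm beyond
- bead_ring: violet silicone bead ring, 63 mm across and 13 mm thick, lying on the box's left end deck; origin at its underside centre
- cedar_pair: two small reddish cedar blocks on a dowel, 88 x 30 x 24 mm, lying on the box's right end deck; origin at its underside centre
- bell: stainless bell, 54 mm wide, 55 mm high, standing behind the box (on the side away from the robot); origin at its underside centre
- treat_box: clear (frosted-looking) polycarbonate treat box with closed lid, about 84 x 124 x 60 mm, standing behind the box; origin at its underside centre
- feed_cup: stainless feed bowl, 80 mm wide, 50 mm high, on the counter left of the box; origin at its underside centre
- seed_jar: amber seed jar with orange cap, 60 mm wide, 85 mm high, on the counter right of the box; origin at its underside centre

How it is judged:
By the outcome, as a careful person would: the job done as asked, in the order asked, and still so for the second after the job is handed in, with the robot touching nothing.
It also fails if it takes over 56 s, if anything falls off the work surface, if the arm or the gripper's body presses on something with over 40 N, if the wrist force passes 120 N, or if a joint passes its speed limit or range.

## Working session

There is one attempt and no reset: what is moved stays moved. The work goes in short steps, Python scripts to look and compute and a tool call to move; the robot and the scene stay as the last step left them, time stands still between calls to the robot, and variables do not carry over. Pictures are saved under pics/ and viewed, at most 10 in all, crops included, and the job is handed in when it is done.

Besides the shell and the picture viewer there is one more tool, called after ">>>" as name(argument=value, ...) on one line, values as JSON. play_rows: Moves the arm, as the interface text tells. Its arguments: {"type":"object","properties":{"targets":{"type":"array"}},"required":["targets"]}

```bash
mkdir -p pics; cat > h.py <<'E'
from cell import ctrl
import numpy as np, cv2
from scipy.spatial.transform import Rotation as R
def ray2w(cam,px,depth=None,z=None):
    c=ctrl.calibration(cam); f=200/np.tan(np.radians(c['vfov'])/2)
    d=np.array([(px[0]-c['cx'])/f,(px[1]-c['cy'])/f]); u=d.copy()
    for _ in range(20): u=d/(1+c['k1']*(u@u))
    if cam=='wrist':
        s=ctrl.read_state(); T=np.eye(4); T[:3,:3]=R.from_euler('xyz',s['tool_rot']).as_matrix(); T[:3,3]=s['eef_pos']; E=T@np.array(c['mount'])
    else: E=np.array(c['extrinsics'])
    v=E[:3,:3]@np.r_[u,1]
    t=depth if z is None else (z-E[2,3])/v[2]
    return E[:3,3]+t*v
def shot(cam,name):
    p,d=ctrl.get_image(cam); cv2.imwrite(f'pics/{name}.png',p[:,:,::-1]); return p,d
E
python3 - <<'E'
from h import *
s=ctrl.read_state(); print(s['clock'],s['eef_pos'],s['tool_rot'],s['force'])
p,d=shot('top','top1')
for n in ['box','dot_a','flap_a','bead_ring','cedar_pair','bell']:
    for r in ctrl.search_frame('top',n)[:5]:
        b=r['bbox'];c=[(b[0]+b[2])/2,(b[1]+b[3])/2]; dd=d[int(c[1]),int(c[0])]
        print(n,round(r['confidence'],2),np.round(b),ray2w('top',c,dd).round(1))
E
```

```text
0.0 [ 222.00029224 -610.27504619  255.37989259] [-3.13964066e+00  2.68691455e-05  3.48869159e-01] [-0.36440761  0.09062691 -0.2245268 ]
box 0.87 [240. 180. 432. 278.] [551.8   0.6  75.3]
dot_a 0.9 [275. 223. 306. 263.] [518.9 119.   79.2]
dot_a 0.8 [367. 193. 400. 236.] [ 587.2 -123.6   76.4]
dot_a 0.59 [306. 211. 338. 254.] [544.1  37.3  71.3]
dot_a 0.58 [335. 202. 369. 246.] [563.2 -41.   78.2]
flap_a 0.91 [273. 219. 307. 258.] [531.  120.8  65.3]
flap_a 0.7 [335. 203. 369. 243.] [566.5 -41.   75.6]
flap_a 0.68 [303. 210. 341. 256.] [540.6  37.6  83.5]
flap_a 0.59 [367. 195. 403. 233.] [ 587.2 -127.8   77.2]
bead_ring 0.51 [249. 243. 273. 261.] [496.6 195.1  77.8]
cedar_pair 0.76 [403. 186. 428. 222.] [ 610.5 -204.9   89.5]
cedar_pair 0.34 [274. 222. 305. 260.] [524.2 122.1  71.6]
bell 0.81 [260. 180. 272. 202.] [663.1 184.5  42.8]
```

View pics/top1.png

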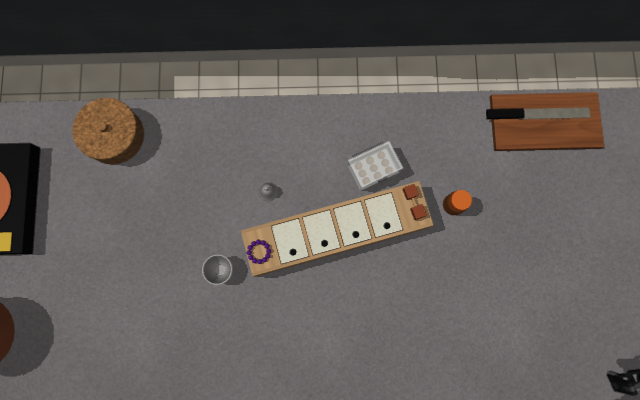

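The top picture shows the box tilted, with its dots near (293,252), (324,243), (356,234) and (387,226). The ring and bowl are at the left end, the cedar blocks and jar at the right.

```bash
python3 - <<'E'
from h import *
p=cv2.imread('pics/top1.png').astype(int)
P=[]
for c in [(293,252),(324,243),(356,234),(387,226)]:
    x,y=c; w=p[y-7:y+8,x-7:x+8].max(2); m=np.clip(110-w,0,None); yy,xx=np.mgrid[y-7:y+8,x-7:x+8]
    q=ray2w('top',((m*xx).sum()/m.sum(),(m*yy).sum()/m.sum()),z=75); P.append(q); print(q.round(1),m.sum())
P=np.array(P); v=P[3]-P[0]; print(np.linalg.norm(np.diff(P,axis=0),axis=1), 'yaw',np.degrees(np.arctan2(v[0],-v[1])))
s=ctrl.read_state(); Rt=R.from_euler('xyz',s['tool_rot']).as_matrix()
print(Rt.round(3)); print(((P-s['eef_pos'])@Rt/10).round(2)); print(np.array(ctrl.calibration('wrist')['mount']).round(2), ctrl.finger_overhang)
E
```

```text
[495.9 113.6  75. ] 2696
[516.5  32.2  75. ] 2767
[537.2 -49.5  75. ] 2835
[ 558.2 -130.7   75. ] 2646
[84.00092073 84.25193983 83.92772914] yaw 14.30751733655527
[[ 0.94   0.342 -0.   ]
 [ 0.342 -0.94   0.   ]
 [ 0.    -0.    -1.   ]]
[[ 50.48 -58.71  18.14]
 [ 49.63 -50.36  18.13]
 [ 48.79 -41.98  18.13]
 [ 47.99 -33.62  18.13]]
[[   0.     -0.95   -0.31   80.83]
 [   1.      0.      0.      0.41]
 [  -0.     -0.31    0.95 -116.33]
 [   0.      0.      0.      1.  ]] 25.0
```

>>> play_rows(targets=[[1,48,-33.6,4,5.7],[1,48,-33.6,4,5.7],[1,48,-33.6,4,5.7],[1,48,-33.6,4,5.7],[1,48,-33.6,4,5.7],[1,48,-33.6,4,5.7],[1,48,-33.6,4,5.7],[1,48,-33.6,4,5.7],[1,48,-33.6,4,5.7],[1,48,-33.6,4,5.7]])

```text
clock: 1.35
eef_pos: [509.5, -200.7, 222.4]
tool_rot: [3.141, -0.001, 0.249]
force: [1.3, -1.3, 0.9]
width: -0.0
gripper_force: 0.0
```

>>> play_rows(targets=[[1,6,-5,4,0],[1,6,-5,4,0],[1,6,-5,4,0],[1,6,-5,4,0],[1,6,-5,4,0]])

```text
clock: 1.85
eef_pos: [553.8, -140.8, 182.7]
tool_rot: [3.14, 0.0, 0.247]
force: [0.2, -0.2, 0.5]
width: -0.2
gripper_force: 0.0
```

```bash
cat > m.py <<'E'
from h import *
import sys
D=dict(a=(495.9,113.6,75),b=(516.5,32.2,75),c=(537.2,-49.5,75),d=(558.2,-130.7,75))
s=ctrl.read_state(); Rt=R.from_euler('xyz',s['tool_rot']).as_matrix()
print('t',s['clock'],s['eef_pos'].round(1),s['tool_rot'].round(4),'F',s['force'].round(2))
for k,v in D.items(): print(k,((np.array(v)-s['eef_pos'])@Rt/10).round(2))
E
python3 m.py; python3 - <<'E'
from h import *
p,d=shot('wrist','w1')
c=ctrl.calibration('wrist')
w=p.max(2).astype(np.uint8)
n,l,st,ce=cv2.connectedComponentsWithStats((w<60).astype(np.uint8))
for i in range(1,n):
    if 60<st[i,4]<8000: print(st[i],ce[i].round(1),ray2w('wrist',ce[i],z=75).round(1))
E
```

```text
t 1.85 [ 553.8 -140.8  182.7] [3.1403e+00 2.0000e-04 2.4720e-01] F [ 0.24 -0.22  0.53]
a [  0.62 -26.1   10.74]
b [  0.62 -17.7   10.75]
c [ 0.63 -9.28 10.76]
d [ 0.68 -0.89 10.77]
[328  11  40  11 123] [347.2  15.9] [ 679.3 -127.8   75. ]
[ 46 197  26  24 481] [ 58.5 208.4] [518.2  31.6  75. ]
[169 197  25  23 459] [181.3 207.9] [538.9 -49.3  75. ]
[291 196  26  24 468] [303.6 207.4] [ 559.7 -130.4   75. ]
```

View pics/w1.png

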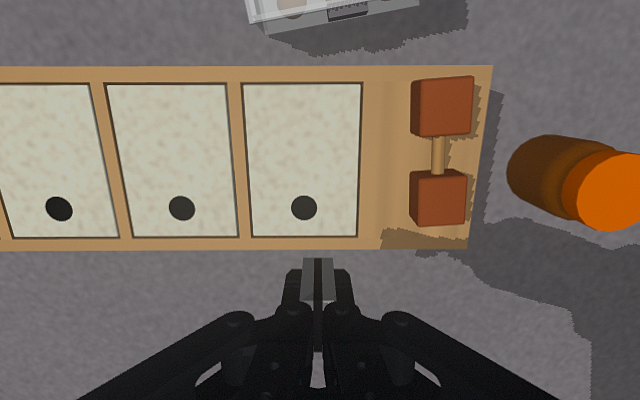

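The wrist view shows dot d at (304,207) and the closed fingertips below it. It agrees with the top camera to within 2 mm. Next I descend to just above dot d.

>>> play_rows(targets=[[1,0.75,-0.9,2,0],[1,0.75,-0.9,5,0],[1,0.75,-0.9,7.0,0],[1,0.75,-0.9,7.8,0],[1,0.75,-0.9,7.8,0],[1,0.75,-0.9,7.8,0]])

```text
clock: 2.5
eef_pos: [559.9, -129.5, 105.3]
tool_rot: [3.141, -0.002, 0.248]
force: [0.7, -0.1, 0.1]
width: -0.4
gripper_force: 0.0
```

>>> play_rows(targets=[[1,0,0,0.1,0],[1,0,0,0.2,0],[1,0,0,0.3,0],[1,0,0,0.3,0]])

```text
clock: 2.9
eef_pos: [559.4, -128.5, 101.4]
tool_rot: [3.142, -0.0, 0.249]
force: [0.5, 0.2, 0.1]
width: 0.1
gripper_force: 0.0
```

>>> play_rows(targets=[[1,0,0,0.1,0],[1,0,0,0.2,0],[1,0,0,0.2,0]])

```text
clock: 3.2
eef_pos: [559.4, -128.5, 99.5]
tool_rot: [3.142, -0.0, 0.249]
force: [-0.4, -0.3, 2.2]
width: 0.2
gripper_force: 1.3
```

>>> play_rows(targets=[[1,0,0,0.1,0],[1,0,0,0.1,0]])

```text
clock: 3.4
eef_pos: [559.4, -128.5, 99.1]
tool_rot: [3.142, -0.0, 0.249]
force: [-1.7, 1.9, 8.1]
width: 0.4
gripper_force: 4.4
```

>>> play_rows(targets=[[1,0,0,0.1,0],[1,0,0,0.1,0]])

```text
clock: 3.6
eef_pos: [559.4, -128.6, 98.9]
tool_rot: [3.141, -0.001, 0.249]
force: [-4.7, 0.7, 15.4]
width: -0.2
gripper_force: 7.5
```

Flap d is blocked: it reached 15 N with almost no travel. Moving on to flap c.

>>> play_rows(targets=[[1,0,0,-2.5,0],[1,-0.1,-4.5,-2.5,0],[1,-0.1,-8.2,-2.5,0],[1,-0.1,-8.2,-2.5,0],[1,-0.1,-8.2,-1.2,0],[1,-0.1,-8.2,-0.5,0],[1,-0.1,-8.2,-0.5,0],[1,-0.1,-8.2,-0.5,0]])

```text
clock: 4.4
eef_pos: [537.9, -50.6, 101.6]
tool_rot: [3.141, 0.001, 0.247]
force: [0.1, -0.2, 0.3]
width: 0.1
gripper_force: 0.0
```

>>> play_rows(targets=[[1,0,0,0.1,0],[1,0,0,0.2,0],[1,0,0,0.2,0]])

```text
clock: 4.7
eef_pos: [538.2, -49.5, 100.3]
tool_rot: [3.142, -0.0, 0.249]
force: [0.2, 0.1, 0.4]
width: -0.0
gripper_force: 0.0
```

>>> play_rows(targets=[[1,0,0,0.1,0],[1,0,0,0.1,0]])

```text
clock: 4.9
eef_pos: [538.2, -49.4, 99.5]
tool_rot: [3.141, -0.0, 0.249]
force: [-0.6, -0.4, 1.4]
width: -0.2
gripper_force: 0.6
```

>>> play_rows(targets=[[1,0,0,0.1,0],[1,0,0,0.1,0]])

```text
clock: 5.1
eef_pos: [538.2, -49.4, 98.4]
tool_rot: [3.141, -0.0, 0.249]
force: [-0.1, -1.0, 3.5]
width: 0.2
gripper_force: 1.3
```

>>> play_rows(targets=[[1,0,0,0.1,0],[1,0,0,0.1,0]])

```text
clock: 5.3
eef_pos: [538.2, -49.4, 97.2]
tool_rot: [3.141, -0.0, 0.249]
force: [-0.8, -0.8, 2.9]
width: -0.1
gripper_force: 1.3
```

>>> play_rows(targets=[[1,0,0,0.1,0],[1,0,0,0.1,0]])

```text
clock: 5.5
eef_pos: [538.2, -49.4, 96.2]
tool_rot: [3.141, -0.0, 0.249]
force: [-0.2, -1.6, 2.2]
width: -0.1
gripper_force: 1.1
```

>>> play_rows(targets=[[1,0,0,0.1,0],[1,0,0,0.1,0]])

```text
clock: 5.7
eef_pos: [538.2, -49.4, 95.2]
tool_rot: [3.141, -0.0, 0.249]
force: [-0.5, -0.1, 1.5]
width: 0.1
gripper_force: 1.0
```

>>> play_rows(targets=[[1,0,0,0.1,0],[1,0,0,0.1,0]])

```text
clock: 5.9
eef_pos: [538.2, -49.4, 94.2]
tool_rot: [3.141, -0.0, 0.249]
force: [0.9, -1.4, 2.2]
width: -0.2
gripper_force: 1.0
```

>>> play_rows(targets=[[1,0,0,0.1,0],[1,0,0,0.1,0]])

```text
clock: 6.1
eef_pos: [538.3, -49.3, 93.2]
tool_rot: [3.141, -0.0, 0.249]
force: [-0.6, -1.7, 1.8]
width: -0.2
gripper_force: 1.0
```

Flap c rocks: more than 6 mm of travel at about 2 N. Now I push it open.

>>> play_rows(targets=[[1,0,0,0.2,0],[1,0,0,0.4,0],[1,0,0,0.6,0],[1,0,0,0.8,0],[1,0,0,1.0,0],[1,0,0,1.2,0],[1,0,0,1.2,0]])

```text
clock: 6.8
eef_pos: [537.4, -49.2, 80.7]
tool_rot: [-3.141, 0.002, 0.249]
force: [-0.4, -0.5, 0.2]
width: 0.1
gripper_force: 0.0
```

>>> play_rows(targets=[[1,0,0,0.15,0],[1,0,0,0.3,0],[1,0,0,0.45,0],[1,0,0,0.45,0]])

```text
clock: 7.2
eef_pos: [537.8, -49.4, 76.5]
tool_rot: [-3.141, 0.001, 0.249]
force: [-0.1, -0.1, 0.8]
width: 0.1
gripper_force: 0.2
```

>>> play_rows(targets=[[1,0,0,0.1,0],[1,0,0,0.2,0],[1,0,0,0.2,0]])

```text
clock: 7.5
eef_pos: [538.0, -49.4, 74.6]
tool_rot: [-3.142, 0.0, 0.249]
force: [0.2, 0.0, 1.1]
width: 0.1
gripper_force: 0.5
```

>>> play_rows(targets=[[1,0,0,0.1,0],[1,0,0,0.2,0],[1,0,0,0.2,0]])

```text
clock: 7.8
eef_pos: [538.0, -49.4, 72.6]
tool_rot: [3.142, 0.0, 0.249]
force: [-0.4, -0.2, 1.0]
width: 0.1
gripper_force: 0.4
```

>>> play_rows(targets=[[1,0,0,0.1,0],[1,0,0,0.2,0],[1,0,0,0.2,0]])

```text
clock: 8.1
eef_pos: [538.0, -49.4, 70.6]
tool_rot: [-3.142, 0.0, 0.249]
force: [-0.5, 0.5, 0.6]
width: -0.1
gripper_force: 0.3
```

>>> play_rows(targets=[[1,0,0,0.1,0],[1,0,0,0.2,0],[1,0,0,0.2,0]])

```text
clock: 8.4
eef_pos: [538.2, -49.4, 69.9]
tool_rot: [3.142, -0.0, 0.249]
force: [-3.6, 0.4, 13.3]
width: -0.1
gripper_force: 5.9
```

>>> play_rows(targets=[[1,0,0,0.1,0],[1,0,0,0.1,0]])

```text
clock: 8.6
eef_pos: [538.2, -49.4, 69.7]
tool_rot: [3.142, -0.001, 0.249]
force: [-4.6, 0.5, 20.8]
width: 0.3
gripper_force: 9.2
```

>>> play_rows(targets=[[1,0,0,0.1,0],[1,0,0,0.1,0]])

```text
clock: 8.8
eef_pos: [538.3, -49.4, 69.5]
tool_rot: [3.141, -0.001, 0.249]
force: [-5.8, 0.9, 29.2]
width: -0.1
gripper_force: 12.4
```

The flap is at its stop: the force rose sharply near z = 70. I lift straight up and then look.

>>> play_rows(targets=[[1,0,0,-0.5,0],[1,0,0,-1.5,0],[1,0,0,-4,0],[1,0,0,-8,0],[1,0,0,-12,0],[1,-3,0,-14,0],[1,-3,0,-14,0],[1,-3,0,-14,0],[1,-3,0,-14,0]])

```text
clock: 9.7
eef_pos: [509.3, -56.3, 206.1]
tool_rot: [-3.141, 0.0, 0.25]
force: [0.0, 0.2, 0.6]
width: -0.4
gripper_force: 0.0
```

```bash
python3 m.py; python3 - <<'E'
from h import *
p,d=shot('wrist','w2')
for k,c in dict(c=(538,-49.4)).items():
    # height of surface samples along flap c (box x), via depth back-projection
    pts=np.array([[*ray2w('wrist',(u,v),d[v,u])] for v in range(0,400,4) for u in range(0,640,4) if d[v,u]>0])
    bx=np.array([.969,.247]); by=np.array([-.247,.969]); q=pts[:,:2]-c; X=q@bx; Y=q@by
    for y0,n in ((0,'c'),(84,'b'),(-84,'d')):
        for x0 in (-15,0,15,30,50,65,75):
            m=(abs(Y-y0)<20)&(abs(X-x0)<4)
            if m.any(): print(n,x0,np.median(pts[m,2]).round(1),end=' | ')
        print()
    m=(abs(Y)<20)&(X>-5)&(X<70); print('tilt rad',np.arctan(np.polyfit(X[m],pts[m,2],1)[0]))
E
```

```text
t 9.7 [509.3 -56.3 206.1] [-3.1412e+00  5.0000e-04  2.4970e-01] F [0.05 0.17 0.6 ]
a [  2.91 -16.79  13.12]
b [ 2.89 -8.4  13.12]
c [ 2.88  0.03 13.11]
d [ 2.91  8.42 13.11]Traceback (most recent call last):
  File "<stdin>", line 5, in <module>
  File "h.py", line 9, in ray2w
    s=ctrl.read_state(); T=np.eye(4); T[:3,:3]=R.from_euler('xyz',s['tool_rot']).as_matrix(); T[:3,3]=s['eef_pos']; E=T@np.array(c['mount'])
ValueError: time passes only in moves, steps and waits
```

View pics/w2.png

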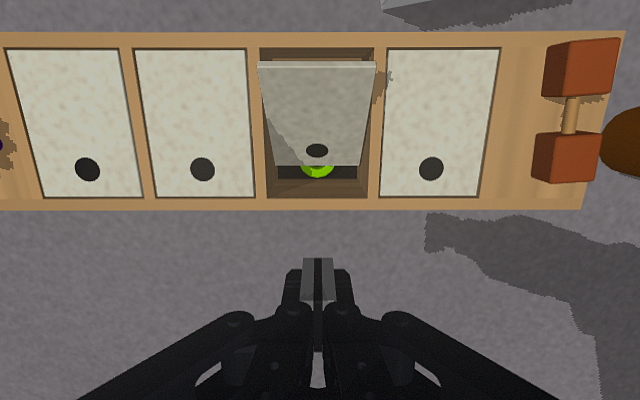

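The picture shows flap c tipped well open at (317,115) with a treat visible beneath it; a, b and d are shut and the cedar blocks are in place. I'll check the tilt angle from depth.

```bash
python3 - <<'E'
from h import *
s=ctrl.read_state(); p,d=ctrl.get_image('wrist')
ctrl.read_state=lambda: s
P=np.array([ray2w('wrist',(u,v),d[v,u]) for v in range(75,145,2) for u in range(295,345,3)])
X=(P[:,:2]-[538,-49.4])@[.969,.247]
k=np.polyfit(X,P[:,2],1); print('tilt',np.arctan(k[0]), X.min(),X.max(), P[:,2].min(),P[:,2].max(), np.std(P[:,2]-np.polyval(k,X)))
E
```

```text
tilt 0.7633705742689869 15.973456062978771 63.66623519806617 48.29768367407155 322.1664848617306 9.824943274131877
```

```bash
python3 -c "
from cell import ctrl
print(ctrl.finish_job())"
```

```text
the job is handed in; nothing more can be done
None
```

Flap c was the one that rocked; I pushed it to its stop, left it open and took the hand away. Of the others I pressed only d, which was blocked and reached about 15 N (you said 10 N is plenty to tell). I didn't press a or b, because c had already been found.

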